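Fish the sample carrier out of the warming bath

ROBOT

A 6-joint arm with a two-finger parallel gripper is mounted at the origin on the work surface. World frame = base frame: x ahead of the robot, y to its left, z up, the work surface at z = 0. Lengths are in m, angles in degrees, forces in N, time in s.
With the tool pointing down it reaches from about 0.35 to 0.875 m from the base axis. Payload 4.2 kg.
Tool frame: the origin (TCP) lies midway between the tips of the shut fingers; the grasp point (between the pads) lies 19 mm behind it; z points along the fingers, y is the line along which they close (so a half turn about z gives the same grasp; the last joint's range is limited). The gripper opens to 87 mm and grips with 3 to 60 N. Pads are 19 mm wide; open, the fingers measure 117 mm over their backs; the gripper's body (75 mm by 190 mm) begins 51 mm behind the grasp point.
Start: joints at [80.478, 22.042, 0.453, 0, -68.411, -14.817], TCP at [0.258, 0.569, 0.223] pointing down, gripper open.
Joint ranges: [-179.83, 179.83], [-69.29, 118.12], [-61.27, 80.66], [-181.25, 117.63], [-171.15, -9.14], [-177.46, 177.46]. Speed limits (degrees/s): [159.86, 159.86, 180, 180, 180, 180].

INTERFACE

Orientations are given as [roll, pitch, yaw] about the fixed x, y, z axes, in that order (R = Rz(yaw) Ry(pitch) Rx(roll)).
In Python, from workcell import env gives the robot as it stands. The module is installed in compiled form; this text tells all that it offers. Calls block until the motion is done:
- env.goto(position, orientation): joint-space move of the TCP to a pose.
- env.move_straight(position, rotation=None, rate=0.15, force_limit=None): straight line of the TCP; rotation=None keeps the orientation; rate is the mean speed in m/s. With force_limit (N) it stops when the force on the tool has changed by that much, and returns True; else False.
- env.set_joints(angles): joint-space move.
- env.gripper_to(opening, grasp_force=None): opening from 0.0 (shut) to 1.0 (fully open); grasp_force is the grip in N (None keeps the last); returns when the fingers have stopped.
- env.dwell(seconds).
- env.inverse_kinematics(position, orientation): joint angles nearest the present ones, or None.
- env.read_state(): the state.
- env.grab_frame(name): name is "scene" or "top" or "wrist"; returns a dict with "image" (384x512x3 uint8, blue, green, red), "fx", "fy", "cx", "cy" (pixels), "position" and "orientation" of the camera in the world. Camera axes: x right, y up, looking along -z (the intrinsics and any distortion apply to the point x, -y, -z); pixel columns grow to the right and rows downward; lengths in m; the calibration is good to about 2 mm. A picture is of the moment at which its call begins. There is no depth.
A pose or a line that the arm cannot do raises env.Unreachable and nothing moves.
- env.close_job(): hands the job in; it is judged then, once.
Trained networks look in a picture, given as the dict that the camera call returned (one of the last four; its "shot" number tells which), for a name from the list of things; names that differ only in an ending like _2 or _b are one class to them, and where a whole thing is asked for, a point or a joint stands for the part that bears it (a point fixed in the world has none). Each returns a list of dicts, best first, with "score" (0 to 1); they miss things now and then, are a little off and sometimes report something else, mostly with a low value. They report only what shows in the picture. A call takes as long as a camera call. They do not tell look-alikes from the thing itself.
- env.search_frame(picture, thing): "xyz" ([x, y, z] in m, in world coordinates, good to about 4 mm: the middle of the surface that is visible of it).
- env.trace(picture, thing): "mask" (384x512 bool, what is visible of it).
The state is a dict: "clock": time; "joint_positions": joint angles; "qvel": joint speeds; "joint_torque": joint torques, N m; "position": TCP position; "tool_rot": TCP orientation; "force": force on the tool from outside, world axes, zero at the start; "wrist_torque": the same for the moment, N m; "opening": opening from 0.0 (shut) to 1.0 (fully open); "finger_force": force on a finger pad.
Only numpy, scipy, OpenCV 4.12 (cv2) and the standard library are available. Lean on these libraries where they do the work, as an engineer would, in place of code of your own. Each camera call takes 0.05 s, during which the arm holds its last target. There are 200 camera calls.

TASK

Take the long picker from its fork stand and use its hook, by feel and without forcing anything, to fish the round metal carrier with the bail out of the deep well of the warming bath. Stand the carrier gently upright in the middle of the balance pan, then unhook the picker and hang it back in the fork of its stand. Touch the carrier only with the picker, and leave the jar in the other well and the things on the bench where they are.

Things in the scene. Friction and masses are not known exactly. Their poses are not given: they have to be found in the camera images.
- picker: Long-reach picker, loose, about 0.2 kg, hanging upright in the fork stand. Origin: centre of the underside of its square steel flange (40 x 40 x 5 mm); z up along the handle. Above the flange: black handle, 24 mm (x) by 18 mm (y), from 5 to 56 mm above the origin. Below it: a 12 mm thick sleeve 60 mm long, then a 7 mm thick telescoping rod with a hook (see sleeve_end)
- sleeve_end (a point): Lower end of the picker's sleeve, axes as the picker's. The rod is locked at an extension that is NOT measured: its lower end is 45 to 85 mm below this point (105 to 145 below the flange); find it by touch or sight. Pushed up, sleeve and rod yield 3 mm against a spring (4 N/mm). Hook at the lower end: 4 mm thick toe to the picker's +x, 16 mm long from the rod's axis, tip 3 mm thick and 7 mm high
- carrier: The part to retrieve: plain round aluminium carrier, 58 mm across, 30 mm high to its flat closed deck, 0.2 to 0.4 kg, loose, at the bottom of one well with about 4 mm play all round. Origin: centre of its underside, z up. On the deck stands a fixed steel wire bail, for hooking (see bail)
- bail (a point): Underside of the bail's peak, 12 mm above the deck, 42 mm above the carrier's underside, over its centre; axes as the carrier's. Wire 4 mm thick in the carrier's y-z plane: posts at y = -18 and +18 mm, 9 mm high, from which the wire climbs to the peak. Same from both sides (x, -x); a hook slid along x under the peak lifts the carrier nearly level
- bath: Blue warming bath fixed to the bench, 150 mm (x) x 212 mm (y) x 130 mm high. Origin: centre of its underside. Two square open wells, 66 x 66 mm, centred at y = +48 and -48 mm; rim 130 mm and well floor 6 mm above the bench. Too deep and narrow for the gripper. One well holds the carrier, the other the jar
- pan (a point): Centre of the top face of the square steel pan (130 x 130 mm) of the white bench balance; the pan's top is 60 mm above the bench and does not give. z up, axes along the pan's sides
- fork (a point): Middle of the fork of the fixed picker stand, where the picker hangs, at the height of the tines' top, 160 mm above the bench. Two level tines run along x from 29 mm in front (-x, open end) to the post at the back (59 mm behind, no taller than the tines). Slot 24 mm wide; tines 13 mm wide, 6 mm thick. The sleeve passes along the slot; the flange rests on the tines
- jar: Bystander: closed round jar with a white cap, 54 mm across, 62 mm high, standing in the other well. Origin: centre of its underside
- bottle: Bystander: amber bottle, 60 mm across, 150 mm high, on the bench beyond the bath. Origin: centre of its underside
- timer: Bystander: flat grey timer box, 50 x 80 x 30 mm, on the bench beyond the bath. Origin: centre of its underside
- tray: Bystander: white open tray, 80 x 120 x 35 mm, on the bench beyond the bath. Origin: centre of its underside
- balance: White bench balance, fixed, 190 mm (x) x 160 mm (y) x 60 mm high. Its pan lies 20 mm off its origin along +x; origin: centre of its underside
Things that resemble listed ones, but are neither listed nor needed, are in the scene too. Leave any purple or turquoise look-alike of the picker alone.

How it is judged:
By the outcome, as a careful person would: the job done as asked, in the order asked, and still so for the second after the job is handed in, with the robot touching nothing.
It also fails if it takes over 72 s, if anything falls off the work surface, if the arm or the gripper's body presses on something with over 40 N, if the wrist force passes 120 N, or if a joint passes its speed limit or range.

## Working session

There is one attempt and no reset: what is moved stays moved. The work goes in short steps, each a Python script; the robot and the scene stay as the last script left them, time stands still between calls to the robot, and variables do not carry over. Pictures are saved under pics/ and viewed, at most 10 in all, crops included, and the job is handed in when it is done.

```bash
mkdir -p pics; python3 - <<'E'
from workcell import env
import cv2,numpy as np
ims=[]
s=env.read_state();print(s['clock'],s['position'],s['tool_rot'],s['force'])
for n in ["scene","top"]:
    f=env.grab_frame(n);ims.append(f["image"]);cv2.imwrite(f'pics/{n}0.png',cv2.resize(f["image"],(800,600)))
    print(n,f['fx'],f['cx'],f['cy'],np.round(f['position'],3),np.round(f['orientation'],2),[k for k in f])
    for t in ["picker","carrier","bath","balance","jar","fork","pan","bail","bottle","timer","tray"]:
        try:r=env.search_frame(f,t);print(t,[(np.round(d['xyz'],3).tolist(),round(d['score'],2)) for d in r[:3]])
        except Exception as e:print(t,e)
print(env.read_state()['clock'])
E
```

```text
0.0 [0.25729883 0.5689276  0.22145485] [ 1.79874293e+02 -3.38507571e-03 -2.43502407e+01] [-0.33009772 -0.69965859 -0.48069083]
scene 408.9946879492073 263.28071875469584 191.00845129333638 [ 1.211 -0.337  0.826] [46.95 -0.2  68.42] ['image', 'fx', 'fy', 'cx', 'cy', 'position', 'orientation', 'shot']
picker [([0.501, -0.327, 0.163], 0.76), ([0.463, -0.471, 0.027], 0.75), ([0.305, -0.26, 0.024], 0.58)]
carrier []
bath [([0.574, -0.036, 0.113], 0.8)]
balance []
jar [([0.561, -0.332, 0.042], 0.29)]
fork [([0.559, -0.332, 0.04], 0.66)]
pan [([0.528, 0.278, 0.05], 0.7), ([0.759, -0.171, 0.004], 0.36)]
bail []
bottle [([0.757, 0.153, 0.085], 0.95)]
timer [([0.78, 0.011, 0.033], 0.85)]
tray [([0.758, -0.167, 0.003], 0.78)]
top 442.39322874645063 251.19224260806675 192.55910713901076 [ 0.331 -0.051  1.178] [ 1.181e+01 -3.000e-02 -9.871e+01] ['image', 'fx', 'fy', 'cx', 'cy', 'position', 'orientation', 'shot']
picker [([0.302, -0.266, 0.033], 0.76), ([0.484, -0.326, 0.169], 0.63), ([0.454, -0.473, 0.033], 0.56)]
carrier [([0.519, -0.076, 0.033], 0.85), ([0.496, 0.296, 0.06], 0.53)]
bath [([0.516, -0.024, 0.133], 0.96)]
balance [([0.496, 0.293, 0.061], 0.98), ([0.518, -0.081, 0.036], 0.45)]
jar [([0.518, 0.02, 0.064], 0.73)]
fork [([0.536, -0.323, 0.013], 0.69), ([0.492, 0.294, 0.063], 0.37)]
pan [([0.493, 0.289, 0.059], 0.8), ([0.517, -0.074, 0.034], 0.34)]
bail [([0.519, -0.08, 0.036], 0.75)]
bottle [([0.725, 0.157, 0.095], 0.62), ([0.478, -0.324, 0.167], 0.25)]
timer [([0.764, 0.016, 0.032], 0.56)]
tray [([0.763, -0.166, -0.001], 0.94)]
1.2
```

View pics/scene0.png

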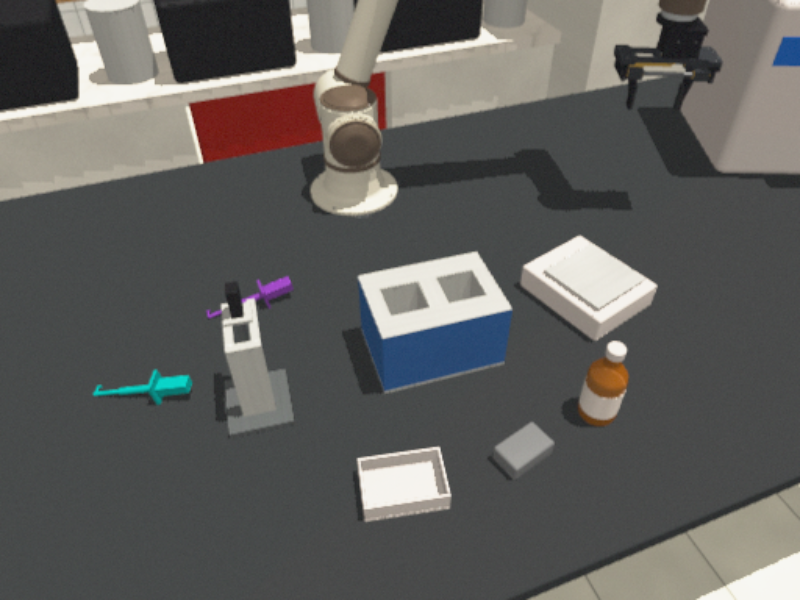

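View pics/top0.png

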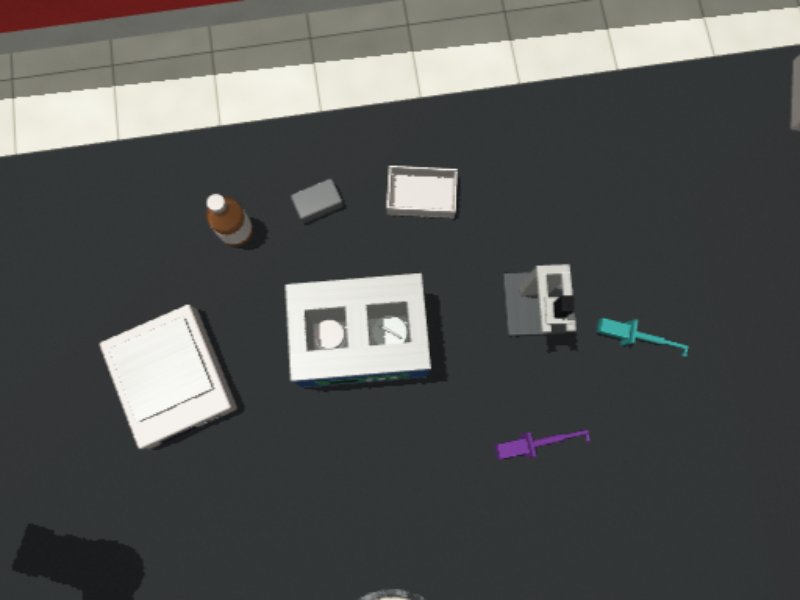

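Scene view: the picker (black handle) hangs in the stand at about (235,300), with turquoise and purple decoys lying nearby. Top view: the carrier is in the right well (−y) at about (393,330) with a diagonal bail, the jar is in the left well, and the pan is at about (160,370). Next I'll take wrist-camera close-ups on the way to the stand.

```bash
cat > h.py <<'E'
from workcell import env
import cv2,numpy as np,pickle
from scipy.spatial.transform import Rotation as Ro
def ray(f,u,v):
    R=Ro.from_euler('xyz',f['orientation'],degrees=True).as_matrix()
    d=np.array([(u-f['cx'])/f['fx'],-(v-f['cy'])/f['fy'],-1.]);return np.array(f['position']),R@d
def pix(f,u,v,z):
    p,d=ray(f,u,v);return p+d*(z-p[2])/d[2]
def proj(f,P):
    R=Ro.from_euler('xyz',f['orientation'],degrees=True).as_matrix()
    c=(np.atleast_2d(P)-f['position'])@R
    return np.c_[f['cx']-f['fx']*c[:,0]/c[:,2],f['cy']+f['fy']*c[:,1]/c[:,2]]
def st():
    s=env.read_state();print('t',round(s['clock'],2),np.round(s['position'],4),np.round(s['tool_rot'],1),'F',np.round(s['force'],2),'op',round(s['opening'],3));return s
E
python3 - <<'E'
from h import *
fs=[]
for n,p in [('pan',(.42,.29,.38)),('well',(.45,-.076,.40)),('stand',(.40,-.32,.42))]:
    env.goto(p,(180,0,0));env.dwell(.3);s=st()
    f=env.grab_frame('wrist');fs.append(f);print(n,np.round(f['position'],3),np.round(f['orientation'],1),f['fx'])
    for t in ["picker","carrier","bail","pan","fork","bath"]:
        r=env.search_frame(f,t);print(t,[(np.round(d['xyz'],3).tolist(),round(d['score'],2)) for d in r[:2]])
pickle.dump(fs,open('f.pkl','wb'))
a=np.hstack([fs[0]['image'],fs[1]['image']]);b=np.hstack([fs[2]['image'],np.zeros_like(fs[2]['image'])])
cv2.imwrite('pics/w.png',cv2.resize(np.vstack([a,b]),(800,600),interpolation=cv2.INTER_AREA))
E
```

```text
t 2.85 [0.4198 0.2905 0.3795] [180.   0.   0.] F [ 0.39 -0.21  0.31] op 0.999
pan [0.504 0.29  0.541] [-17.8  -0.1 -90. ] 316.9391661528376
picker []
carrier [([0.525, 0.058, 0.13], 0.55), ([0.522, 0.013, 0.068], 0.46)]
bail []
pan [([0.513, 0.303, 0.06], 0.83)]
fork [([0.507, 0.3, 0.056], 0.32)]
bath [([0.523, 0.06, 0.128], 0.84)]
t 4.88 [ 0.4502 -0.0754  0.3999] [-1.8e+02  0.0e+00  1.0e-01] F [ 0.21 -0.6   0.79] op 0.999
well [ 0.534 -0.076  0.561] [-17.8  -0.  -89.9] 316.9391661528376
picker [([0.303, -0.269, 0.028], 0.96), ([0.491, -0.32, 0.168], 0.7)]
carrier [([0.515, -0.075, 0.034], 0.73), ([0.525, -0.021, 0.129], 0.63)]
bail [([0.518, -0.073, 0.036], 0.82)]
pan [([0.498, 0.262, 0.052], 0.76), ([0.515, -0.074, 0.035], 0.24)]
fork [([0.537, -0.318, 0.008], 0.59), ([0.518, -0.073, 0.036], 0.59)]
bath [([0.525, -0.02, 0.13], 0.9)]
t 6.51 [ 0.4004 -0.3192  0.4201] [ 1.8e+02 -0.0e+00  1.0e-01] F [ 0.3  -0.77 -0.35] op 1.0
stand [ 0.484 -0.319  0.581] [-17.8  -0.  -89.9] 316.9391661528376
picker [([0.488, -0.33, 0.166], 0.95), ([0.302, -0.266, 0.031], 0.82)]
carrier [([0.519, -0.054, 0.032], 0.46)]
bail [([0.518, -0.053, 0.035], 0.59)]
pan []
fork [([0.537, -0.33, 0.086], 0.74)]
bath [([0.522, -0.051, 0.13], 0.57)]
```

View pics/w.png

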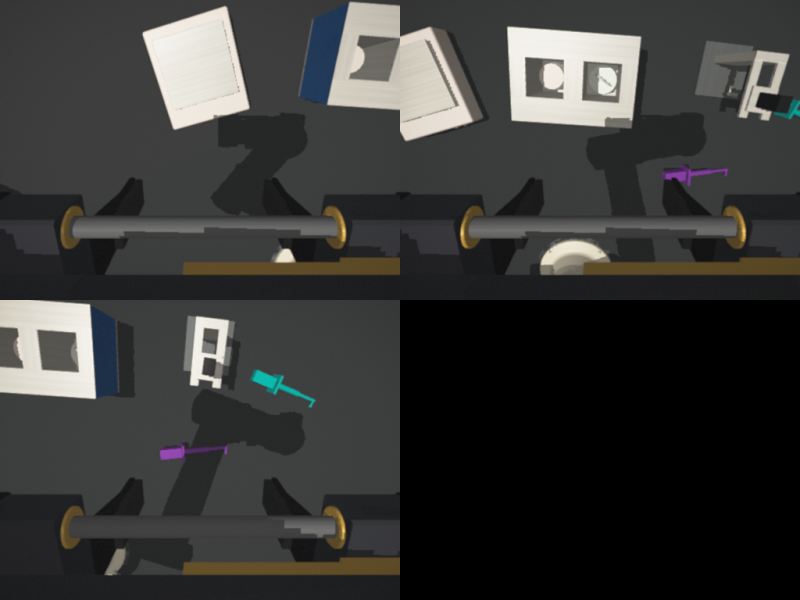

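Top-left: pan tilted about 17°. Top-right: carrier in the right well with the bail near (607,80). Bottom-left: stand with its open end toward the robot and the handle in the fork near (210,365). I'll enlarge these.

```bash
python3 - <<'E'
from h import *
fs=pickle.load(open('f.pkl','rb'))
def crop(f,u,v,w,h,s):
    return cv2.resize(f['image'][v:v+h,u:u+w],None,fx=s,fy=s,interpolation=cv2.INTER_CUBIC)
a=crop(fs[2],230,10,80,110,5)   # 400x550
b=crop(fs[1],225,70,80,60,5)    # 400x300
c=crop(fs[0],175,0,150,125,2)   # 300x250
o=np.zeros((560,800,3),np.uint8);o[:550,:400]=a;o[:300,400:]=b;o[305:555,400:700]=c
cv2.imwrite('pics/crops.png',o)
f=fs[0];r=env.search_frame
g=cv2.cvtColor(fs[2]['image'],cv2.COLOR_BGR2GRAY)
E
```

```text
(no output)
```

View pics/crops.png

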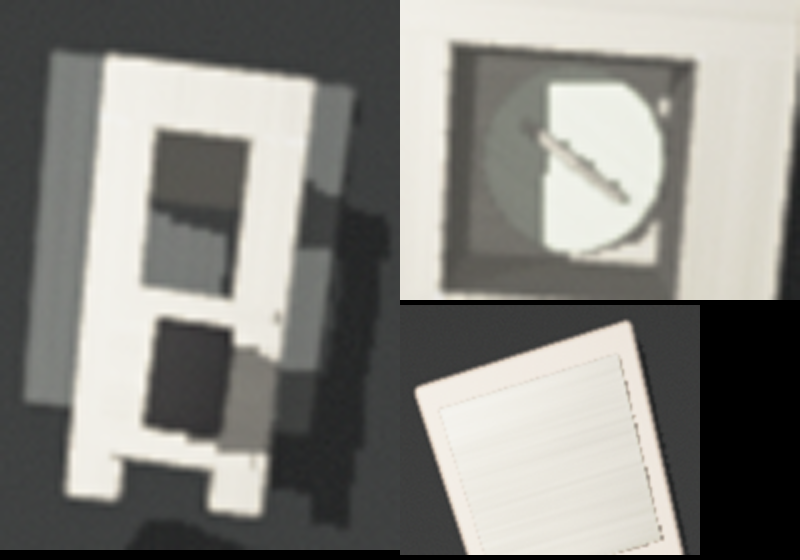

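```bash
python3 - <<'E'
from h import *
fs=pickle.load(open('f.pkl','rb'))
A=lambda d:np.degrees(np.arctan2(d[1],d[0]))
S=lambda x,y,z:pix(fs[2],230+x/5,10+y/5,z)
L0,L1,R0,R1=S(105,55,.16),S(65,495,.16),S(315,80,.16),S(262,515,.16)
print('stand corners',*[np.round(p,4) for p in (L0,L1,R0,R1)],A(L0-L1),A(R0-R1),np.linalg.norm(L1-R1),np.linalg.norm(L0-L1))
print('slot inner front',S(120,458,.16)-S(120,458,.16),S(120,495,.16),S(210,500,.16))
h=[S(x,y,.216) for x,y in [(160,318),(235,327),(220,438),(143,425)]];print('handle',np.mean(h,0),A(h[0]-h[3]),np.linalg.norm(h[0]-h[1]),np.linalg.norm(h[0]-h[3]))
print('flange',S(268,300,.165),S(262,515,.165),[S(190,y,.165) for y in (295,455)])
W=lambda x,y,z:pix(fs[1],225+(x-400)/5,70+y/5,z)
b0,b1=W(525,125,.045),W(629,201,.045);print('bail',b0,b1,(b0+b1)/2,A(b0-b1),np.linalg.norm(b0-b1))
print('deck',W(575,166,.036),np.linalg.norm(W(485,166,.036)-W(665,166,.036)))
w=[W(x,y,.13) for x,y in [(450,43),(695,60),(678,300),(441,292)]];print('well',np.mean(w,0),A(w[0]-w[3]),A(w[0]-w[1]),np.linalg.norm(w[0]-w[1]))
P=lambda x,y:pix(fs[0],175+(x-400)/2,(y-305)/2,.06)
t,r,b=P(440,408),P(620,355),P(662,540);print('pan',(t+b)/2,np.linalg.norm(t-r),np.linalg.norm(r-b),A(r-b))
y=A(L0-L1)/2+A(R0-R1)/2
for yy in (y,y+180,-36,144,54,-126,A(r-b)):
    for c in [(.5,-.327,.3),(.519,-.075,.3),(.5,.295,.3)]:
        q=env.inverse_kinematics(c,(180,0,yy));print(round(yy),None if q is None else np.round(q[[0,5]] if hasattr(q,'shape') else [q[0],q[5]]))
E
```

```text
stand corners [ 0.561  -0.3091  0.16  ] [ 0.4592 -0.2981  0.16  ] [ 0.5557 -0.3594  0.16  ] [ 0.4543 -0.3491  0.16  ] -6.16310712247025 -5.793639002821303 0.05118772762820261 0.10238845246819782
slot inner front [0. 0. 0.] [ 0.45924577 -0.31233945  0.16      ] [ 0.45803135 -0.33557832  0.16      ]
handle [ 0.48750824 -0.32857036  0.216     ] -9.376968471986523 0.01637684386096239 0.02249945368615233
flange [ 0.50614154 -0.34900341  0.165     ] [ 0.45463358 -0.34874461  0.165     ] [array([ 0.50725927, -0.32980388,  0.165     ]), array([ 0.46939006, -0.33017374,  0.165     ])]
bail [ 0.52444206 -0.06088169  0.045     ] [ 0.50145124 -0.09359694  0.045     ] [ 0.51294665 -0.07723931  0.045     ] 54.90216449216036 0.039985820606905274
deck [ 0.51173907 -0.07651159  0.036     ] 0.05756221992733214
well [ 0.51301698 -0.07398974  0.13      ] -3.485423743924822 86.31385966665297 0.06311689486717242
pan [0.50772335 0.30052813 0.06      ] 0.12922601642733403 0.12810101534006155 15.524567272351838
-6 [-18. 102.]
-6 [10. 75.]
-6 [47. 38.]
174 [-18. -78.]
174 [  10. -105.]
174 [  47. -142.]
-36 [-18.  72.]
-36 [10. 44.]
-36 [47.  7.]
144 [ -18. -108.]
144 [  10. -136.]
144 [  47. -173.]
54 [-18. 162.]
54 [ 10. 134.]
54 [47. 97.]
-126 [-18. -18.]
-126 [ 10. -46.]
-126 [ 47. -83.]
16 [-18. 123.]
16 [10. 96.]
16 [47. 59.]
```

Sizes agree with the given dimensions: pan 129 mm, deck 57.6 mm, bail 40 mm over its posts, stand 51 mm wide. Next I'll grasp the picker, lift it and slide it out of the fork.

```bash
cat >> h.py <<'E'
FY=-6.0
U=np.array([np.cos(np.radians(FY)),np.sin(np.radians(FY)),0])
FK=np.array([.487,-.328,.16])
E
python3 - <<'E'
from h import *
env.goto(FK+[0,0,.12],(180,0,FY));env.move_straight(FK+[0,0,.016],rate=.12)
env.gripper_to(0.1,30);s=st();print(s['finger_force'])
env.move_straight(FK+[0,0,.030],rate=.06);st()
p=FK+[0,0,.030]-.080*U
env.move_straight(p,rate=.1);env.dwell(.3);st()
fs=[env.grab_frame(n) for n in ('scene','top')];pickle.dump(fs,open('f2.pkl','wb'))
ims=[]
for f in fs:
    u,v=proj(f,p-[0,0,.06])[0].astype(int);print(u,v)
    v=np.clip(v,60,320);u=np.clip(u,65,440)
    ims.append(cv2.resize(f['image'][v-60:v+60,u-65:u+65],None,fx=3,fy=3,interpolation=cv2.INTER_CUBIC))
cv2.imwrite('pics/pick.png',np.hstack(ims))
E
```

```text
t 9.69 [ 0.487 -0.328  0.176] [-180.    0.   -6.] F [-0.07  0.09 -0.02] op 0.203
29.9333208007738
t 10.07 [ 0.4872 -0.328   0.1905] [ 1.8e+02 -1.0e-01 -6.0e+00] F [-0.17 -0.95 -2.46] op 0.204
t 11.32 [ 0.4077 -0.3196  0.1898] [-180.    0.   -6.] F [-0.1  -0.59 -2.79] op 0.206
150 188
358 235
```

View pics/pick.png

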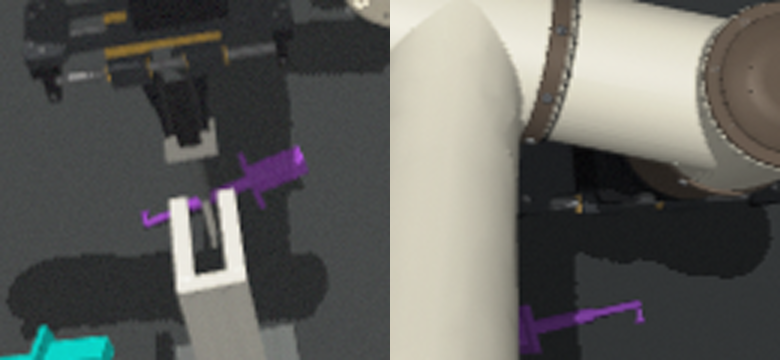

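The picker is out of the fork, with its steel flange at (190,140) and its rod visible behind the stand's slot near (210,225). The hook direction is still hidden. I'll touch the bench to get the length, then view the picker in the clear.

```bash
python3 - <<'E'
from h import *
s=st();p=np.array(s['position'])
hit=env.move_straight(p-[0,0,.072],rate=.025,force_limit=2.5);s=st()
print('hit',hit,'flange-to-hook est',s['position'][2]-.016)
env.move_straight([*p[:2],.20],rate=.1)
q=[.47,-.19,.33]
env.goto(q,(180,0,FY));env.dwell(.3);st()
f=env.grab_frame('scene');pickle.dump(f,open('f3.pkl','wb'))
u,v=proj(f,np.array(q)-[0,0,.08])[0].astype(int);print(u,v)
cv2.imwrite('pics/hook.png',cv2.resize(f['image'][v-60:v+60,u-65:u+65],None,fx=4,fy=4,interpolation=cv2.INTER_CUBIC))
E
```

```text
t 11.43 [ 0.4076 -0.3196  0.1899] [-180.    0.   -6.] F [ 0.45  0.11 -1.71] op 0.205
t 13.93 [ 0.4075 -0.3197  0.1203] [180.   0.  -6.] F [ 0.69 -0.72  2.89] op 0.206
hit True flange-to-hook est 0.10425754787691417
t 15.98 [ 0.4695 -0.1907  0.329 ] [ 1.8e+02  1.0e-01 -6.1e+00] F [-0.34 -0.01 -1.55] op 0.206
203 153
```

View pics/hook.png

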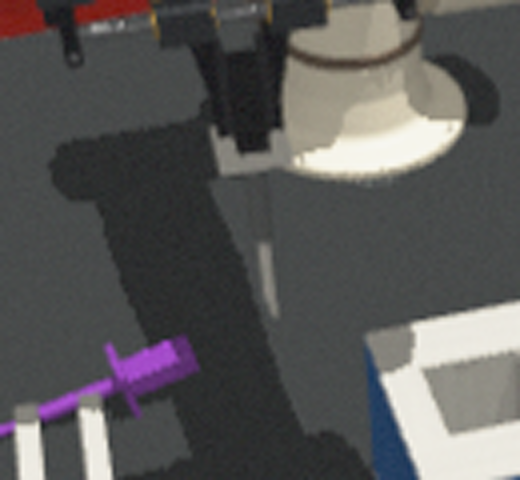

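```bash
python3 - <<'E'
from h import *
f=pickle.load(open('f3.pkl','rb'));p=np.array([.4695,-.1907,.313])
for n,d in [('flange',0),('sleeve',.06),('105',.105),('135',.135),('145',.145)]:print(n,(proj(f,p-[0,0,d])[0]-[138,93])*4)
for s in (.016,-.016):print('toe',s,[(proj(f,p-[0,0,d]+s*U)[0]-[138,93])*4 for d in(.105,.135)])
c=p+[0,0,.0025]
print([(proj(f,c+a*.02*U+b*.02*np.array([-U[1],U[0],0]))[0]-[138,93])*4 for a in(1,-1) for b in(1,-1)])
E
```

```text
flange [247.7531561  148.61741326]
sleeve [258.48465069 236.05074499]
105 [265.9354751  296.75528115]
135 [270.64464529 335.12257808]
145 [272.1711762  347.55977238]
toe 0.016 [array([270.53312745, 313.69627733]), array([275.20003516, 352.1505271 ])]
toe -0.016 [array([261.44378668, 280.20473089]), array([266.19208825, 318.47901597])]
[array([290.0973401 , 159.68843653]), array([216.03095625, 171.12304546]), array([277.29899143, 119.52080937]), array([205.43002909, 130.24484685])]
```

The view fits a hook toe pointing to fork +x (toward the camera) and a length of about 105.5 mm, which agrees with the touch. Next I'll descend to the deck by feel, slide under the bail and test-lift.

```bash
cat >> h.py <<'E'
L=.1055
CY=-35.1
D=np.array([np.cos(np.radians(CY)),np.sin(np.radians(CY)),0])
C=np.array([.5125,-.077,0])
def at(c,off,toe): # TCP for the rod axis at c+off*D, toe underside at height toe
    q=c+off*D;return np.array([q[0],q[1],toe+L+.016])
E
python3 - <<'E'
from h import *
env.goto(at(C,-.023,.19),(180,0,CY));env.dwell(.2)
env.move_straight(at(C,-.023,.060),rate=.08);env.dwell(.2);st()
hit=env.move_straight(at(C,-.023,.030),rate=.015,force_limit=2.);s=st()
p=np.array(s['position']);print('hit',hit,'toe',p[2]-L-.016)
if hit:
    z=p[2]+.0005+.002
    env.move_straight([p[0],p[1],z],rate=.02);env.dwell(.2);st()
    q=at(C,-.008,0);q[2]=z
    print('slide hit',env.move_straight(q,rate=.02,force_limit=2.5));st()
    f=env.grab_frame('wrist');pickle.dump(f,open('f4.pkl','wb'))
E
```

```text
t 18.98 [ 0.4938 -0.0637  0.1818] [-180.    -0.   -35.1] F [-0.51  0.24 -1.1 ] op 0.202
t 20.46 [ 0.4936 -0.0638  0.1563] [180.    0.  -35.1] F [-0.29  0.55  2.4 ] op 0.21
hit True toe 0.034789481833456315
t 20.99 [ 0.4932 -0.0638  0.1584] [179.9   0.2 -35.1] F [ 0.3  -0.1  -2.55] op 0.205
slide hit False
t 21.89 [ 0.5058 -0.0724  0.1587] [179.9   0.2 -35.1] F [-0.62  0.03 -2.3 ] op 0.202
```

The deck was felt at the right height and the slide met no resistance. Test lift.

```bash
python3 - <<'E'
from h import *
s=st();p=np.array(s['position'])
F=lambda n=6:np.mean([ (env.dwell(.03),env.read_state()['force'])[1] for _ in range(n)],0)
f0=F()
env.move_straight(p+[0,0,.020],rate=.03);env.dwell(.2);st();f1=F();print('dF',f1-f0)
f=env.grab_frame('top');
u,v=proj(f,C+[0,0,.06])[0].astype(int);cv2.imwrite('pics/lift.png',cv2.resize(f['image'][v-40:v+40,u-50:u+50],None,fx=5,fy=5))
E
```

```text
t 21.94 [ 0.5058 -0.0724  0.1588] [179.9   0.2 -35.1] F [-0.17  0.1  -2.43] op 0.2
t 23.16 [ 0.5057 -0.0724  0.1786] [179.9   0.2 -35.1] F [ 0.18  0.12 -4.84] op 0.206
dF [-0.0665714   0.01278659 -3.27644485]
```

Force rose by 3.3 N, so about 0.33 kg is hooked. Lifting clear, carrying slowly to the pan.

```bash
python3 - <<'E'
from h import *
s=st();p=np.array(s['position'])
zt=.205+L+.016
h=env.move_straight([p[0],p[1],zt],rate=.06,force_limit=4.);print('snag',h);s=st()
if not h:
    PAN=np.array([.508,.3005,0])
    env.move_straight(at(PAN,-.0085,.205),rate=.09);env.dwell(.6);st()
    env.move_straight(at(PAN,-.0085,.125),rate=.07);env.dwell(.4);st()
    fs=[env.grab_frame(n) for n in('wrist','scene','top')];pickle.dump(fs,open('f5.pkl','wb'))
    ims=[]
    for f in fs:
        for t in ('carrier','bail'):
            r=env.search_frame(f,t);print(t,[(np.round(d['xyz'],3).tolist(),round(d['score'],2)) for d in r[:2]])
        u,v=proj(f,PAN+[0,0,.1])[0].astype(int);print(u,v);u=np.clip(u,60,450);v=np.clip(v,60,320)
        ims.append(cv2.resize(f['image'][v-60:v+60,u-60:u+60],(266,266),interpolation=cv2.INTER_CUBIC))
    cv2.imwrite('pics/over.png',np.hstack(ims))
E
```

```text
t 23.41 [ 0.5058 -0.0724  0.1787] [179.9   0.2 -35.1] F [-0.17  0.34 -5.08] op 0.205
snag False
t 26.02 [ 0.5057 -0.0724  0.3263] [179.9   0.2 -35.1] F [ 0.26 -0.21 -5.11] op 0.204
t 30.97 [0.501  0.3054 0.3265] [179.9   0.2 -35.1] F [-0.21  0.39 -4.61] op 0.205
t 32.66 [0.501  0.3054 0.2466] [179.9   0.2 -35.1] F [-0.46 -0.28 -5.21] op 0.203
carrier [([0.513, 0.294, 0.119], 0.72)]
bail [([0.515, 0.297, 0.116], 0.92)]
258 167
carrier [([0.517, 0.285, 0.114], 0.63)]
bail [([0.519, 0.294, 0.114], 0.61), ([0.559, -0.333, 0.05], 0.52)]
381 164
carrier [([0.499, 0.28, 0.112], 0.53)]
bail [([0.497, 0.281, 0.115], 0.69)]
97 234
```

View pics/over.png

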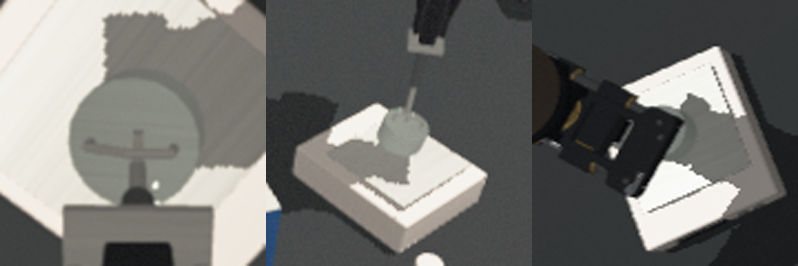

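The carrier hangs level on the hook: wrist crop centre (136,138), with the bail at (130,150) on the toe. I'll compute its centre, correct and lower by feel.

```bash
python3 - <<'E'
from h import *
fs=pickle.load(open('f5.pkl','rb'));PAN=np.array([.508,.3005,0])
k=120/266
c=pix(fs[0],198+136*k,107+138*k,.117);e=[pix(fs[0],198+x*k,107+y*k,.117) for x,y in((69,138),(204,138))]
b=pix(fs[0],198+131*k,107+150*k,.128)
print('carrier c',c,np.linalg.norm(e[0]-e[1]),'bail',b,'err along D,perp',(c-PAN)@D,(c-PAN)@[-D[1],D[0],0])
dlt=PAN-c;dlt[2]=0;n=np.linalg.norm(dlt)
if n>.006:print('large');dlt*=0
s=st();p=np.array(s['position'])+dlt
env.move_straight(p,rate=.02);env.dwell(.2)
z=lambda t:[p[0],p[1],t+L+.016]
env.move_straight(z(.104),rate=.04);env.dwell(.3);st()
hit=env.move_straight(z(.093),rate=.012,force_limit=1.8);s=st();print('hit',hit,'toe',s['position'][2]-L-.016)
E
```

```text
carrier c [0.50985888 0.2981594  0.117     ] 0.0574602855841242 bail [0.5091585  0.30119402 0.128     ] err along D,perp 0.0028666960948327967 -0.000846097762399503
t 33.11 [0.5011 0.3054 0.2465] [179.9   0.2 -35.1] F [-0.96 -0.85 -6.05] op 0.201
t 34.58 [0.4993 0.3078 0.2258] [179.9   0.2 -35.1] F [ 0.48  0.36 -4.85] op 0.205
t 35.21 [0.4983 0.3072 0.2169] [179.7   0.2 -35.2] F [ 0.07  0.4  -3.13] op 0.207
hit True toe 0.09538862652070054
```

```bash
python3 - <<'E'
from h import *
s=st();p=np.array(s['position']);p[2]=.0925+L+.016
print('deck',env.move_straight(p,rate=.012,force_limit=2.5));env.dwell(.2);s=st();p=np.array(s['position'])
h=env.move_straight(p-.026*D,rate=.03,force_limit=2.);print('out hit',h);s=st()
f=env.grab_frame('wrist');pickle.dump(f,open('f6.pkl','wb'))
PAN=np.array([.508,.3005,0]);u,v=proj(f,PAN+[0,0,.09])[0].astype(int);print(u,v);v=max(v,75)
cv2.imwrite('pics/out.png',cv2.resize(f['image'][v-75:v+75,u-90:u+90],None,fx=3,fy=3,interpolation=cv2.INTER_CUBIC))
E
```

```text
t 35.21 [0.4983 0.3072 0.2169] [179.7   0.2 -35.2] F [ 0.07  0.4  -3.13] op 0.207
deck False
t 35.73 [0.4983 0.3072 0.2139] [179.6   0.3 -35.2] F [-0.27  0.77 -0.88] op 0.204
out hit False
t 36.74 [0.4771 0.3221 0.214 ] [179.6   0.3 -35.2] F [-0.33  0.78 -2.72] op 0.208
257 142
```

View pics/out.png

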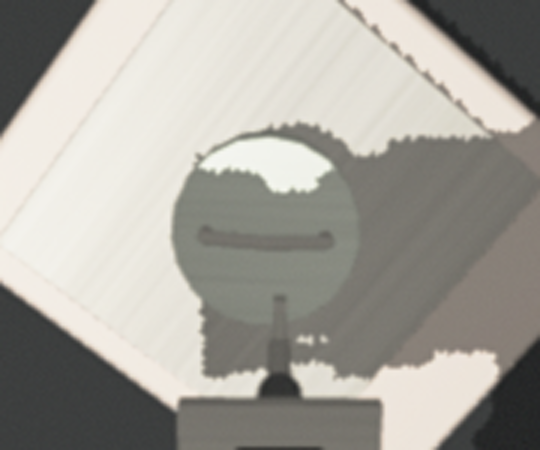

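The hook is clear of the bail: toe tip at (280,297), bail at (265,238). The carrier stands upright about 2 mm from the pan centre. Next I'll hang the picker back up.

```bash
python3 - <<'E'
from h import *
s=st();p=np.array(s['position'])
env.move_straight([p[0],p[1],.335],rate=.12)
a=FK-.080*U
env.goto([a[0],a[1],.32],(180,0,FY));env.dwell(.2)
env.move_straight([a[0],a[1],.190],rate=.12);env.dwell(.3);st()
h=env.move_straight(FK+[0,0,.030],rate=.06,force_limit=3.);print('insert hit',h);env.dwell(.2);st()
if not h:
    h=env.move_straight(FK+[0,0,.0145],rate=.015,force_limit=2.);print('rest',h);s=st()
    f=env.grab_frame('scene');pickle.dump(f,open('f7.pkl','wb'))
    u,v=proj(f,FK)[0].astype(int)
    cv2.imwrite('pics/hang.png',cv2.resize(f['image'][v-45:v+60,u-60:u+60],None,fx=4,fy=4,interpolation=cv2.INTER_CUBIC))
E
```

```text
t 36.79 [0.4771 0.322  0.2139] [179.6   0.3 -35.2] F [ 0.46  0.74 -1.46] op 0.205
t 41.98 [ 0.4076 -0.3197  0.1904] [180.  -0.  -6.] F [-0.13  0.33 -1.52] op 0.202
insert hit False
t 43.67 [ 0.4868 -0.328   0.1901] [-180.   -0.   -6.] F [-0.19  0.26 -1.67] op 0.209
rest True
t 44.52 [ 0.4869 -0.3279  0.1759] [-180.    0.   -6.] F [0.35 0.45 3.95] op 0.205
```

View pics/hang.png

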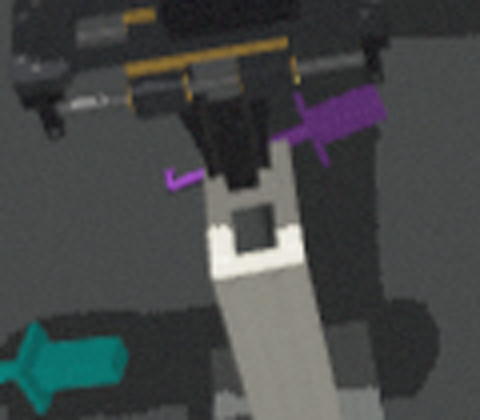

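The flange rests on the tines at the original height, TCP 0.176. I'll release, rise and do a final check.

```bash
python3 - <<'E'
from h import *
env.gripper_to(.6);env.dwell(.2)
env.move_straight(FK+[0,0,.16],rate=.1)
env.goto((.40,-.10,.42),(180,0,0));env.dwell(.3);st()
f=env.grab_frame('wrist');g=env.grab_frame('scene')
for n,t in ((f,'picker'),(g,'picker'),(g,'carrier'),(g,'jar')):
    print(t,[(np.round(d['xyz'],3).tolist(),round(d['score'],2)) for d in env.search_frame(n,t)[:3]])
o=[]
for P in (FK,np.array([.508,.3005,.09])):
    u,v=proj(g,P)[0].astype(int);u=np.clip(u,60,450);o.append(cv2.resize(g['image'][v-50:v+50,u-60:u+60],None,fx=3,fy=3,interpolation=cv2.INTER_CUBIC))
cv2.imwrite('pics/final.png',np.hstack(o))
E
```

```text
t 48.58 [ 0.4003 -0.1005  0.4194] [ 1.8e+02  1.0e-01 -1.0e-01] F [-0.13  0.53  0.12] op 0.598
picker [([0.451, -0.474, 0.032], 0.97), ([0.302, -0.265, 0.031], 0.81), ([0.487, -0.32, 0.175], 0.66)]
picker [([0.46, -0.474, 0.026], 0.78), ([0.502, -0.328, 0.162], 0.74), ([0.308, -0.26, 0.024], 0.51)]
carrier [([0.519, 0.295, 0.088], 0.82), ([0.54, 0.268, 0.049], 0.5)]
jar [([0.756, -0.168, 0.003], 0.73)]
```

View pics/final.png

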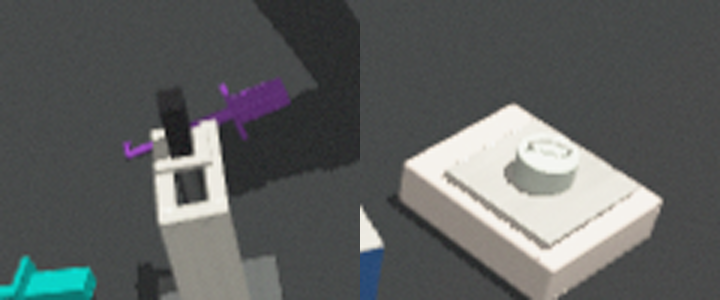

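The picker hangs upright in the fork (handle at 172,120), and the carrier stands upright in the middle of the pan (548,162).

```bash
python3 -c "
from workcell import env
print(env.close_job())"
```

```text
the job is handed in; nothing more can be done
None
```

I handed the job in at about 49 s: the carrier stands upright about 2 mm from the pan's centre, the picker hangs back in its fork, and the robot touched nothing else in the scene apart from one light touch of the hook on the bare bench to measure the rod.

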